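# Shut the coffee caddy and poise the tamper over the portafilter

## Task

Get ready to tamp: first lower the open wooden lid of the coffee caddy shut without slamming it, so that it is out of the way. Then pick up the tamper by its wooden handle, carry it over the shut caddy without touching the caddy, and bring it to the portafilter, centred over the round basket, upright, with its base about a centimetre above the basket's rim. Finish there with the tamper still in the grip, held motionless in the air: do not touch the portafilter with it, do not put it down, and leave the portafilter, cup, milk pitcher and knock box where they stand.

Things in the scene. Friction and masses are not known exactly. Their poses are not given: they have to be found in the camera images.
- caddy: steel coffee caddy, an open-topped box fixed to the worktop, 130 (x) by 100 (y) by 75 mm high; it stands between the tamper and the portafilter. Origin: centre of its underside. Its x axis points from its front to the hinge at its rear, z up; its yaw varies a little. The closed lid's top is 84 mm above the worktop
- caddy_lid (a joint): angle of the caddy's lid in rad: 0 shut flat on the box, positive open (starts about 0.5 to 0.9). Friction holds the lid at any angle; it is closed by pressing on its upper face (about 2 N near its front edge, nothing else resists) and does not spring back
- caddy_lid_hinge (a point): point on the lid's hinge line, at the middle of the caddy's rear top edge, 65 mm behind the caddy's centre and 75.5 mm above the worktop. Its axes turn with the lid: -x runs from the hinge along the lid's underside to its front edge, y is the hinge line, z is normal to the lid, out of its upper face. The lid is a wooden board 130 (x) by 100 (y) by 8 mm thick, its underside through this point, flat on top, with a small 40 mm wide steel tab standing 12 mm out of its front edge
- tamper_mid (a point): coffee tamper standing upright: steel base 58 mm across and 19 mm high, above it a neck 28 mm across, then a brown wooden handle 38 mm across from 26 to 92 mm above its underside; 94 mm high, about 0.4 kg. This point is on its axis half-way up, 47 mm above its underside; z is its axis, up. It stands left or right of the caddy
- basket_rim (a point): centre of the round basket's mouth of the portafilter, at the height of the rim (40 mm above the worktop). Basket 68 mm across outside, open at the top. The portafilter lies loose and level on the worktop on the other side of the caddy from the tamper; its black handle runs from the basket along this frame's -x to 185 mm from this point; z is up. Two small lugs stand out of the basket in y to 43 mm from this point
- portafilter: the portafilter itself, 220 by 86 by 40 mm, steel basket and black handle. Origin: on the worktop, 75 mm along -x (towards the handle) from the basket's centre
- blender (a point): point on the worktop under the middle of the fixed bar blender with its clear hood: a solid block 240 (x) by 200 (y) mm and 390 mm high about this point, with a handle on its front reaching 170 mm towards the robot from this point; keep the arm clear of it. A fixed wall shelf also hangs over the rear of the worktop, from 90 mm further from the robot (x) than this point, its underside 510 mm above the worktop
- espresso_cup: blue espresso cup, 64 by 93 by 53 mm high, in front of the caddy; stays there. Origin: centre of its underside
- milk_pitcher: small steel milk pitcher, 94 by 69 by 85 mm high, at the back; stays there. Origin: centre of its underside
- knock_box: black round knock box, 67 mm across, 88 mm high, at the back; stays there. Origin: centre of its underside

How it is judged:
On the way, in this order (a step that is already met when the one before it is completed fails the run):
1. the caddy's lid is shut (below 0.05 rad) (value of joint caddy_lid below 0.05 rad), for 0.2 s.
2. the tamper passes over the shut caddy, clear above it (value of joint caddy_lid below 0.05 rad and height (world z) of tamper_mid above 0.135 m and y of tamper_mid in the frame of caddy between -0.05 and 0.05 m and x of tamper_mid in the frame of caddy between -0.15 and 0.12 m).
At the end, for the whole second after the job is handed in: lid shut (under 0.05 rad); tamper held (over 1 N), at rest, upright within 0.1 rad, axis within 8 mm of the basket centre, underside 3 to 20 mm above the rim and not touching it; portafilter within 15 mm, cup, pitcher and knock box within 20 mm of their start (value of joint caddy_lid below 0.05 rad and horizontal distance between tamper_mid and basket_rim below 0.008 m and z of tamper_mid in the frame of basket_rim between 0.05 and 0.067 m and angle between tamper_mid's own z axis and vertical below 0.1 rad and linear speed of tamper below 0.02 m/s and contact force between the fingers and tamper above 1 N and contact force between tamper and portafilter below 0.1 N and distance of each of espresso_cup, milk_pitcher, knock_box from where it was at the start of the episode below 0.02 m and distance of basket_rim from where it was at the start of the episode below 0.015 m); the arm keeps its last pose, push and grip.
It fails at once if the lid is slammed (faster than 4 rad/s) (velocity of joint caddy_lid below -4 rad/s).
It fails at once if the tamper touches the caddy or its lid (contact force between tamper and caddy above 0.5 N).
It fails at once if the tamper touches the portafilter (contact force between tamper and portafilter above 0.5 N).
It fails at once if cup, pitcher, knock box or portafilter is displaced (not (distance of each of espresso_cup, milk_pitcher, knock_box from where it was at the start of the episode below 0.02 m and distance of basket_rim from where it was at the start of the episode below 0.015 m)).
It also fails if it takes over 54 s, if anything falls off the work surface, if the arm or the gripper's body presses on something with over 40 N, if the wrist force passes 120 N, or if a joint passes its speed limit or range.

## Robot

A 6-joint arm with a two-finger parallel gripper is mounted at the origin on a cart in front of the work surface, level with it; the furniture and walls round the work are solid. World frame = base frame: x ahead of the robot, y to its left, z up, the work surface at z = 0. Lengths are in m, angles in rad, forces in N, time in s.
With the tool pointing down it reaches from about 0.35 to 0.875 m from the base axis. Payload 15.5 kg.
Tool frame: the origin (TCP) lies on the front face of the gripper's body, between the roots of the fingers; the fingertips stand 73 mm ahead of it and the grasp point (between the pads) lies 54 mm ahead of it; z points along the fingers, y is the line along which they close (so a half turn about z gives the same grasp; the last joint's range is limited). The gripper opens to 85 mm and grips with 20 to 120 N. Pads are 22 mm wide; open, the fingers measure 114 mm over their backs; the gripper's body (76 mm by 85 mm) begins 54 mm behind the grasp point. The pads swing forward as they close: fully open they stand 13 mm farther back than shut.
Start: joints at [1.091, 0.494, 1.345, -0, 1.302, -0.096], TCP at [0.235, 0.579, 0.304] pointing down, gripper open.
Joint ranges: [-2.91, 2.91], [-0.82, 2.16], [0.22, 2.67], [-1.22, 4.37], [0.12, 2.79], [-3.08, 3.08]. Speed limits (rad/s): [1.89, 1.89, 2.57, 3.01, 3.01, 3.01].

## Interface

Orientations are given as a unit quaternion [x, y, z, w].
In Python, from station import env, camera, get_calibration, spot_in, cut_out gives the robot as it stands.
- The arm moves only by the shell command python3 -m crank 'ROWS' [OPENING] [FORCE]. ROWS is text: rows parted by semicolons, each of 6 numbers parted by spaces: the shift along the tool's x, y, z in m, then the turn, a rotation vector about the tool's x, y, z in degrees. In form: dx dy dz rx ry rz; .... A call has 1 to 20 rows; each row shifts and turns the commanded pose from where the row before left it, along the tool's axes as they then stand; what a row does not reach is not made up. A row lasts 1/10 s, in which the tool goes at most 50 mm and 8.59 degrees, less where a joint would pass 70% of its speed; a pose out of reach is approached as far as the arm can. A call with a gripper value outside its range is refused whole. OPENING is the opening, from -1 (shut) to 1 (fully open), so that 0 is half open, set as the call begins (- or left out, the last holds). The fingers move at their own pace and stop on an object; FORCE is the grip in N (left out, the last holds). Time passes only in rows, so rows that do not move let the fingers close. It gives the time, the measured TCP pose, the force, the opening and the grip force at its end, in the units of the state.
- env.sense(): the state, without advancing time (a new reading comes with each control period).
- camera(name): name is "scene" or "top" or "wrist"; returns the picture (420x560x3 uint8, red, green, blue); there is no depth.
- get_calibration(name): a dict with "fx", "fy", "cx", "cy" (pixels), "R" (3x3) and "t" (3): a world point X has camera coordinates R X + t; the wrist camera has in their place "tool_from_camera" (4x4, takes a point from camera to tool coordinates, whose origin is the TCP and whose axes are the flange's). Camera axes: x right, y down, z forward; pixel columns grow to the right and rows downward; lengths in m; the calibration is good to about 2 mm. The wrist camera is an equidistant fisheye: a pixel r from the principal point sees the ray r / f radians off the axis. A picture is of the moment at which its call begins: read the wrist's pose just before it. get_calibration takes no time and is no camera call.
- env.job_done(): hands the job in; it is judged then, once.
Trained networks look in the newest picture that a camera, given by its name, has taken for a name from the list of things; names that differ only in an ending like _2 or _b are one class to them, and where a whole thing is asked for, a point or a joint stands for the part that bears it (a point fixed in the world has none). Each returns a list of dicts, best first, with "conf" (0 to 1); they miss things now and then, are a little off and sometimes report something else, mostly with a low value. They report only what shows in the picture. A call takes as long as a camera call.
- spot_in(camera, name): "xyz" ([x, y, z] in m, in world coordinates, good to about 4 mm: the middle of the surface that is visible of it).
- cut_out(camera, name): "region" (420x560 bool, what is visible of it).
The state is a dict: "t": time; "joints": joint angles; "joint_vel": joint speeds; "tau": joint torques, N m; "tcp_pos": TCP position; "tcp_rot": TCP orientation; "ft_force": force on the tool from outside, world axes, zero at the start; "torque": the same for the moment, N m; "gripper_width": finger opening in m; "grasp_force": force on a finger pad.
Only numpy, scipy, OpenCV 4.12 (cv2) and the standard library are available. Lean on these libraries where they do the work, as an engineer would, in place of code of your own. Each camera call takes 0.05 s, during which the arm holds its last target. There are 200 camera calls.

## Working session

There is one attempt and no reset: what is moved stays moved. The work goes in short steps, Python scripts to look and compute and a shell command to move; the robot and the scene stay as the last step left them, time stands still between calls to the robot, and variables do not carry over. Pictures are saved under pics/ and viewed, at most 10 in all, crops included, and the job is handed in when it is done.

```bash
mkdir -p pics; cat > h.py <<'E'
import numpy as np, cv2
from station import env, camera, get_calibration, spot_in, cut_out
from scipy.spatial.transform import Rotation as R
def unproj(cam,u,v,z):
    c=get_calibration(cam);Rm=np.array(c["R"]);t=np.array(c["t"])
    o=-Rm.T@t;d=Rm.T@np.array([(u-c["cx"])/c["fx"],(v-c["cy"])/c["fy"],1])
    return o+d*(z-o[2])/d[2]
def proj(cam,X):
    c=get_calibration(cam);p=np.array(c["R"])@np.array(X)+np.array(c["t"])
    return np.array([c["fx"]*p[0]/p[2]+c["cx"],c["fy"]*p[1]/p[2]+c["cy"]])
E
python3 - <<'E'
from h import *
np.set_printoptions(precision=4,suppress=True)
s=env.sense();print(s["tcp_pos"],s["tcp_rot"],R.from_quat(s["tcp_rot"]).as_matrix(),s["t"])
for n in ["top","scene"]:
    im=camera(n);cv2.imwrite(f"pics/{n}0.png",im[:,:,::-1])
    c=get_calibration(n);print(n,-np.array(c["R"]).T@c["t"])
    for k in ["caddy","caddy_lid","tamper_mid","portafilter","espresso_cup","milk_pitcher","knock_box","blender"]:
        for d in spot_in(n,k)[:2]: print(n,k,np.round(d["xyz"],3),round(d["conf"],2))
print(env.sense()["t"])
E
```

```text
[0.2345 0.5791 0.3033] [ 0.1912  0.9815 -0.0006 -0.0002] [[-0.9269  0.3754 -0.0006]
 [ 0.3754  0.9269 -0.0011]
 [ 0.0001 -0.0012 -1.    ]] 0.0
top [ 0.3696 -0.073   1.0053]
top caddy [0.482 0.031 0.111] 0.59
top caddy_lid [0.496 0.032 0.13 ] 0.6
top tamper_mid [ 0.44  -0.169  0.075] 0.83
top espresso_cup [0.374 0.047 0.025] 0.65
top milk_pitcher [ 0.693 -0.166  0.035] 0.81
top knock_box [0.718 0.042 0.06 ] 0.95Traceback (most recent call last):
  File "<stdin>", line 8, in <module>
ValueError: it knows: basket_rim, caddy, caddy_lid, caddy_lid_hinge, espresso_cup, knock_box, milk_pitcher, portafilter, tamper_mid
```

View pics/top0.png

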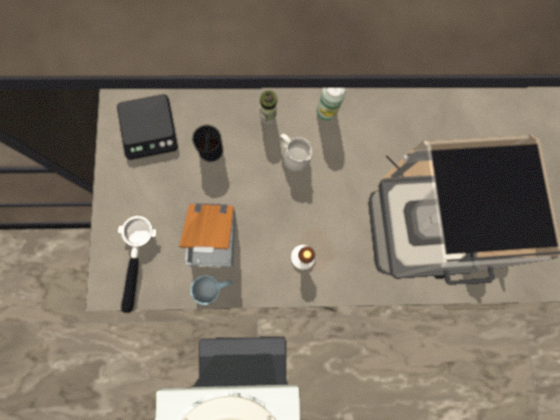

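The top view shows the caddy, with its lid open, at about (208,235). The tamper is at (303,257), the basket at (137,232) with its handle running down to (128,305), and the cup at (206,290). The blender is on the right, beyond the tamper.

```bash
python3 - <<'E'
from h import *
np.set_printoptions(precision=4,suppress=True)
im=camera("scene");cv2.imwrite("pics/scene1.png",im[:,:,::-1])
c=get_calibration("scene");print(-np.array(c["R"]).T@c["t"])
for k in ["caddy","caddy_lid","caddy_lid_hinge","tamper_mid","portafilter","basket_rim"]:
    for d in spot_in("scene",k)[:2]: print("scene",k,np.round(d["xyz"],3),round(d["conf"],2))
t=camera("top")
cv2.imwrite("pics/topc.png",cv2.resize(t[170:320,90:340],(750,450),interpolation=cv2.INTER_CUBIC)[:,:,::-1])
for k in ["caddy_lid_hinge","portafilter","basket_rim"]:
    for d in spot_in("top",k)[:2]: print("top",k,np.round(d["xyz"],3),round(d["conf"],2))
for k in ["caddy_lid","caddy","portafilter","tamper_mid"]:
    for d in cut_out("top",k)[:1]:
        p=np.argwhere(d["region"])[:,::-1].astype(np.int32);print(k,d["conf"],p.mean(0),p.min(0),p.max(0),cv2.minAreaRect(p))
E
```

```text
[ 0.0727 -0.6946  0.9807]
scene caddy [0.48  0.029 0.055] 0.84
scene caddy [ 0.697 -0.144  0.073] 0.22
scene caddy_lid [0.493 0.029 0.131] 0.97
scene caddy_lid_hinge [0.496 0.024 0.13 ] 0.58
scene tamper_mid [ 0.436 -0.186  0.02 ] 0.82
scene tamper_mid [0.497 0.024 0.129] 0.41
scene portafilter [0.454 0.211 0.025] 0.79
scene basket_rim [0.445 0.213 0.026] 0.59
top caddy_lid_hinge [0.495 0.037 0.125] 0.94
top portafilter [0.475 0.214 0.026] 0.97
top basket_rim [0.479 0.216 0.026] 0.8
caddy_lid 0.96 [207.1651 227.2646] [179 203] [233 252] ((206.027587890625, 227.16896057128906), (51.40515899658203, 51.32210922241211), 4.763640880584717)
caddy 0.96 [209.2027 235.0068] [180 203] [234 266] ((207.0, 234.5), (63.0, 54.0), 90.0)
portafilter 0.69 [133.9196 255.7946] [119 216] [155 312] ((137.84400939941406, 263.8393859863281), (95.89332580566406, 36.01377487182617), 88.5497817993164)
tamper_mid 0.97 [303.1793 256.4831] [291 245] [315 268] ((303.0, 256.5), (23.0, 24.0), 90.0)
```

View pics/scene1.png

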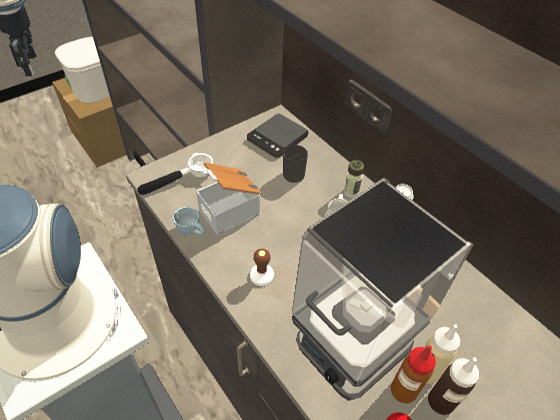

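View pics/topc.png

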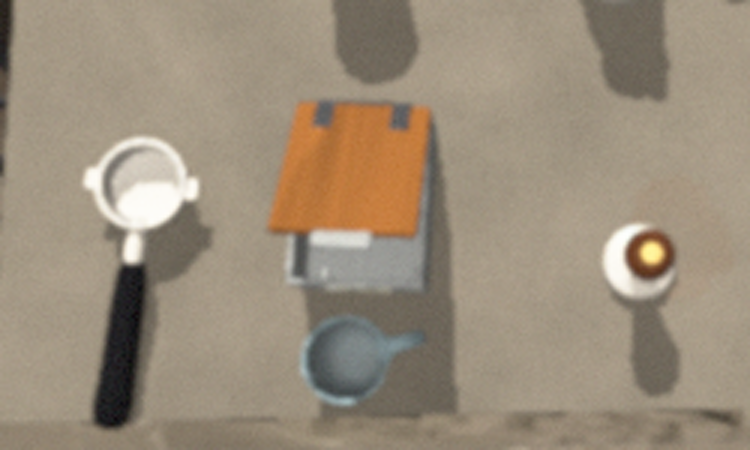

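The scene view shows the open lid, with the tamper at (261,265) and the basket at (200,163). In the 3x top crop the rim centre is (139,183), the tamper base (640,261), the tamper top (651,253), and the lid corners (302,102), (433,107), (270,230) and (417,236).

```bash
python3 - <<'E'
from h import *
np.set_printoptions(precision=4,suppress=True)
U=lambda x,y,z:unproj("top",90+x/3-.33,170+y/3-.33,z)
print("rim",U(139,183,.04), "handle end",U(113,420,.02))
print("tamper",U(640,261,.015),U(651,253,.093))
print("hinge",U(302,102,.08),U(433,107,.08)); print("boxfront",U(288,285,.075),U(425,290,.075))
# fit caddy x,y,yaw,lid angle
from scipy.optimize import least_squares
obs=[(302,102),(433,107),(270,230),(417,236),(288,285),(425,290)]
def pts(p):
    x,y,yw,a=p;Rz=R.from_euler("z",yw);L=R.from_euler("y",a)  # +rot about y lifts -x
    out=[]
    for q in [(0,.05,.008),(0,-.05,.008),(-.13,.05,.008),(-.13,-.05,.008)]:
        out.append(np.array([.065,0,.0755])+L.apply(q))
    out+=[np.array([-.065,.05,.075]),np.array([-.065,-.05,.075])]
    return Rz.apply(out)+[x,y,0]
f=lambda p:np.concatenate([proj("top",X)-(90+o[0]/3-.33,170+o[1]/3-.33) for X,o in zip(pts(p),obs)])
r=least_squares(f,[.48,.03,0,.7]);print(r.x,r.fun)
print(pts(r.x))
E
```

```text
rim [0.5043 0.2076 0.04  ] handle end [0.3274 0.225  0.02  ]
tamper [ 0.4405 -0.1774  0.015 ] [ 0.4406 -0.1774  0.093 ]
hinge [0.5579 0.0783 0.08  ] [ 0.5529 -0.0192  0.08  ]
boxfront [0.4229 0.0866 0.075 ] [ 0.4177 -0.0129  0.075 ]
[ 0.4853  0.0335 -0.0559  0.6521] [-0.6843 -0.1267  0.4844  0.1286 -0.3246 -0.0047  0.7257  0.024  -0.1793
 -0.096  -0.0562  0.0489]
[[ 0.5578  0.0795  0.0819]
 [ 0.5522 -0.0204  0.0819]
 [ 0.4546  0.0853  0.1607]
 [ 0.449  -0.0146  0.1607]
 [ 0.4232  0.087   0.075 ]
 [ 0.4176 -0.0128  0.075 ]]
```

```bash
python3 -m crank '0 0 0 0 0 4; 0 0 0 0 0 8; 0 0 0 0 0 8; 0 0 0 0 0 8; 0 0 0 0 0 8; 0 0 0 0 0 8; 0 0 0 0 0 8; 0 0 0 0 0 8; 0 0 0 0 0 5; 0 0 0 0 0 3; 0 0 0 0 0 0' -1 40
python3 -m crank '-.02 .008 0 0 0 0; -.04 .0165 0 0 0 0; -.04 .0165 0 0 0 0; -.04 .0165 0 0 0 0; -.04 .0165 0 0 0 0; -.04 .0165 0 0 0 0; -.04 .0165 0 0 0 0; -.04 .0165 0 0 0 0; -.04 .0165 0 0 0 0; -.04 .0165 0 0 0 0; -.04 .0165 0 0 0 0; -.04 .0165 0 0 0 0; -.04 .0165 0 0 0 0; -.03 .015 0 0 0 0; -.02 .01 0 0 0 0; -.013 .008 0 0 0 0; 0 0 0 0 0 0; 0 0 0 0 0 0'
```

```text
t: 2.25
tcp_pos: [0.2346, 0.5793, 0.3039]
tcp_rot: [0.708, 0.706, 0.0, 0.0]
ft_force: [-0.1, 0.6, -0.2]
gripper_width: 0.0002
grasp_force: 0.0
t: 4.05
tcp_pos: [0.4729, 0.0166, 0.3038]
tcp_rot: [0.707, 0.707, -0.0, -0.0]
ft_force: [0.1, -0.6, -0.1]
gripper_width: 0.0001
grasp_force: 0.0
```

```bash
python3 -m crank '.01 -.008 .015 0 0 0; .009 -.007 .02 0 0 0; 0 0 .015 0 0 0; 0 0 .01 0 0 0; 0 0 .01 0 0 0; 0 0 .01 0 0 0; 0 0 .01 0 0 0; 0 0 .01 0 0 0; 0 0 .01 0 0 0; 0 0 .01 0 0 0; 0 0 .01 0 0 0; 0 0 .005 0 0 0; 0 0 .005 0 0 0; 0 0 .003 0 0 0; 0 0 .003 0 0 0; 0 0 0 0 0 0; 0 0 0 0 0 0'
```

```text
t: 5.75
tcp_pos: [0.4583, 0.0351, 0.158]
tcp_rot: [0.707, 0.707, 0.0, 0.0]
ft_force: [0.6, -0.3, -0.1]
gripper_width: -0.0001
grasp_force: 0.0
```

```bash
python3 -m crank '0 0 .001 0 0 0; 0 0 .001 0 0 0; 0 0 .001 0 0 0; 0 0 .001 0 0 0; 0 0 0 0 0 0; 0 0 0 0 0 0; 0 0 0 0 0 0'
```

```text
t: 6.45
tcp_pos: [0.4583, 0.0351, 0.1554]
tcp_rot: [0.707, 0.707, 0.001, 0.001]
ft_force: [-9.5, -0.9, 46.7]
gripper_width: 0.0002
grasp_force: 23.6
```

```bash
python3 -m crank '0 0 -.005 0 0 0; 0 0 -.02 0 0 0; 0 0 -.03 0 0 0; 0 0 -.03 0 0 0; 0 0 -.015 0 0 0; -.02 0 0 0 0 0; -.03 -.003 0 0 0 0; -.03 -.003 0 0 0 0; -.03 -.003 0 0 0 0; -.03 -.003 0 0 0 0; -.03 -.003 0 0 0 0; -.02 -.003 0 0 0 0; -.0125 0 0 0 0 0; -.01 0 0 0 0 0; 0 0 0 0 0 0; 0 0 0 0 0 0' 1
python3 - <<'E'
from h import *
np.set_printoptions(precision=4,suppress=True)
s=env.sense();print(s["tcp_pos"])
w=camera("wrist");t=camera("top");sc=camera("scene")
cv2.imwrite("pics/w2.png",np.hstack([w,cv2.resize(t[170:320,90:290],(560,420))])[::1,:,::-1][:, :] if 0 else cv2.resize(np.hstack([w,cv2.resize(t[170:320,90:290],(560,420))]),(800,300))[:,:,::-1])
for cam in ["wrist","top","scene"]:
  for k in ["tamper_mid","caddy_lid"]:
    for d in spot_in(cam,k)[:1]: print(cam,k,np.round(d["xyz"],3),round(d["conf"],2))
c=get_calibration("wrist");T=np.array(c["tool_from_camera"]);W=R.from_quat(s["tcp_rot"]).as_matrix()
def wu(u,v,z):
    a=np.array([(u-c["cx"])/c["fx"],(v-c["cy"])/c["fy"]]);th=np.hypot(*a);d=np.r_[a/th*np.sin(th),np.cos(th)]
    d=W@T[:3,:3]@d;o=W@T[:3,3]+s["tcp_pos"];return o+d*(z-o[2])/d[2]
for d in cut_out("wrist","tamper_mid")[:1]:
    p=np.argwhere(d["region"])[:,::-1].astype(np.int32);print(p.mean(0),p.min(0),p.max(0),wu(*p.mean(0),.06))
print(c["fx"],c["cx"],c["cy"],T)
E
```

```text
t: 8.05
tcp_pos: [0.44, -0.1768, 0.2538]
tcp_rot: [0.707, 0.707, 0.0, -0.0]
ft_force: [0.3, -0.2, 0.3]
gripper_width: 0.0856
grasp_force: 0.0
[ 0.44   -0.1768  0.2538]
wrist tamper_mid [ 0.442 -0.174  0.082] 0.79
wrist caddy_lid [ 0.515 -0.011  0.086] 0.89
top tamper_mid [ 0.433 -0.157  0.009] 0.47
top caddy_lid [0.484 0.033 0.085] 0.71
scene tamper_mid [ 0.438 -0.189  0.023] 0.7
scene caddy_lid [0.463 0.037 0.089] 0.87
[281.7452 197.7941] [253 161] [310 237] [ 0.4402 -0.1704  0.06  ]
325.19226210127806 280.72425741183963 211.57352587219054 [[ 0.0001 -0.9519 -0.3065  0.0791]
 [ 1.      0.0002 -0.0001 -0.0006]
 [ 0.0002 -0.3065  0.9519 -0.0699]
 [ 0.      0.      0.      1.    ]]
```

View pics/w2.png

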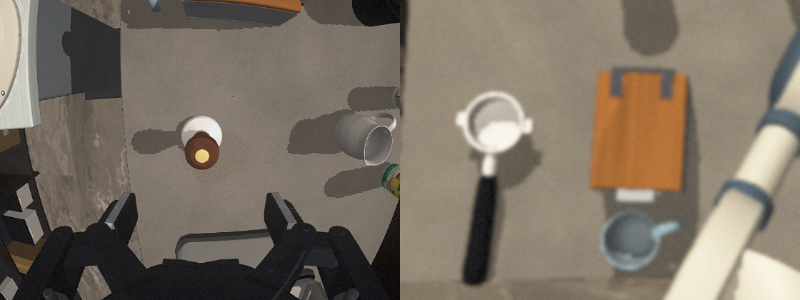

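The lid lies flat and shut, and the tamper at about (202,152) is centred between the fingers. I'll descend and grip.

```bash
python3 -m crank '0 0 .015 0 0 0; 0 0 .025 0 0 0; 0 0 .025 0 0 0; 0 0 .025 0 0 0; 0 0 .02 0 0 0; 0 0 .015 0 0 0; 0 0 .01 0 0 0; 0 0 .005 0 0 0; 0 0 0 0 0 0; 0 0 0 0 0 0' && python3 -m crank '0 0 0 0 0 0; 0 0 0 0 0 0; 0 0 0 0 0 0; 0 0 0 0 0 0; 0 0 0 0 0 0; 0 0 0 0 0 0; 0 0 0 0 0 0; 0 0 0 0 0 0; 0 0 0 0 0 0; 0 0 0 0 0 0' -1 60
```

```text
t: 9.55
tcp_pos: [0.4402, -0.1775, 0.1143]
tcp_rot: [0.707, 0.707, 0.0, 0.0]
ft_force: [-0.1, 0.5, 0.6]
gripper_width: 0.0855
grasp_force: 0.0
t: 10.55
tcp_pos: [0.4403, -0.1775, 0.1143]
tcp_rot: [0.707, 0.707, 0.0, 0.001]
ft_force: [0.9, 0.1, 5.6]
gripper_width: 0.0362
grasp_force: 59.0
```

```bash
python3 -m crank '0 0 -.005 0 0 0; 0 0 -.01 0 0 0; 0 0 -.02 0 0 0; 0 0 -.025 0 0 0; 0 0 -.025 0 0 0; 0 0 -.025 0 0 0; 0 0 -.015 0 0 0; 0 0 -.01 0 0 0; 0 0 -.005 0 0 0; 0 0 0 0 0 0; 0 0 0 0 0 0'
python3 -m crank '.005 .001 0 0 0 0; .015 .003 0 0 0 0; .025 .004 0 0 0 0; .025 .004 0 0 0 0; .025 .004 0 0 0 0; .025 .004 0 0 0 0; .025 .004 0 0 0 0; .025 .004 0 0 0 0; .025 .004 0 0 0 0; .025 .004 0 0 0 0; .025 .004 0 0 0 0; .025 .004 0 0 0 0; .025 .004 0 0 0 0; .025 .004 0 0 0 0; .025 .004 0 0 0 0; .02 .004 0 0 0 0; .015 .004 0 0 0 0; .005 .002 0 0 0 0; 0 0 0 0 0 0; 0 0 0 0 0 0'
python3 - <<'E'
from h import *
s=env.sense();print(s["tcp_pos"],s["ft_force"],s["torque"],s["gripper_width"],s["grasp_force"])
w=camera("wrist");t=camera("top");sc=camera("scene")
cv2.imwrite("pics/w3.png",cv2.resize(np.hstack([w,sc]),(800,300))[:,:,::-1])
cv2.imwrite("pics/s3.png",cv2.resize(np.hstack([sc[60:260,130:290],t[160:320,60:220].repeat(1,0)[:160] if 0 else cv2.resize(t[160:320,80:240],(200,200))]),None,fx=2.2,fy=2.2,interpolation=cv2.INTER_CUBIC)[:,:,::-1])
E
```

```text
t: 11.65
tcp_pos: [0.4397, -0.1772, 0.2533]
tcp_rot: [0.707, 0.707, -0.0, -0.001]
ft_force: [-0.0, 0.0, -4.4]
gripper_width: 0.0355
grasp_force: 60.7
t: 13.65
tcp_pos: [0.5061, 0.2069, 0.2536]
tcp_rot: [0.708, 0.707, -0.0, -0.0]
ft_force: [0.3, -0.4, -4.3]
gripper_width: 0.0361
grasp_force: 60.7
[0.50609314 0.2069179  0.25364987] [ 0.25040273 -0.35730382 -4.26034015] [ 0.0041798  -0.05205745 -0.03460044] 0.03606503045316386 60.70179487578571
```

View pics/w3.png

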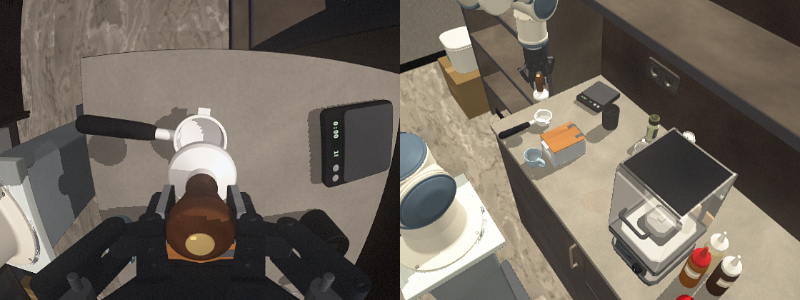

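View pics/s3.png

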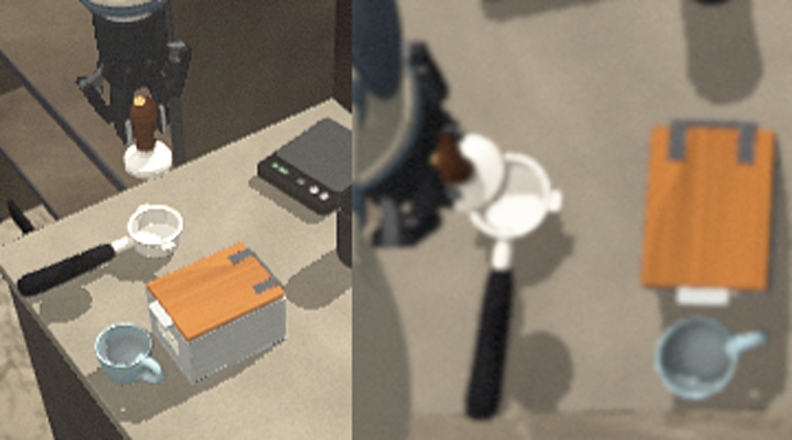

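The tamper hangs upright and over the basket, the lid is shut, and nothing else has moved. I'll go lower and compare predicted circles with the picture.

```bash
python3 -m crank '0 -.001 .01 0 0 0; 0 -.001 .015 0 0 0; 0 0 .015 0 0 0; 0 0 .01 0 0 0; 0 0 .005 0 0 0; 0 0 0 0 0 0; 0 0 0 0 0 0'
cat > ov.py <<'E'
from h import *
import sys
s=env.sense();w=camera("wrist");p=np.array(s["tcp_pos"]);print(p)
c=get_calibration("wrist");T=np.array(c["tool_from_camera"]);W=R.from_quat(s["tcp_rot"]).as_matrix()
def wp(X):
    X=(np.array(X)-p)@W; X=(X-T[:3,3])@T[:3,:3]
    th=np.arctan2(np.hypot(X[:,0],X[:,1]),X[:,2]);k=th/np.hypot(X[:,0],X[:,1])
    return np.c_[c["cx"]+c["fx"]*k*X[:,0],c["cy"]+c["fy"]*k*X[:,1]]
def circ(x,y,z,r):
    a=np.linspace(0,2*np.pi,90);return np.c_[x+r*np.cos(a),y+r*np.sin(a),0*a+z]
u0,v0,f=170,100,3.2
im=cv2.resize(w[v0:v0+180,u0:u0+240],None,fx=f,fy=f,interpolation=cv2.INTER_CUBIC)[:,:,::-1].copy()
zb=p[2]-.1143
for (x,y,z,r),col in [((.5043,.2076,.04,.034),(0,255,0)),((p[0],p[1],zb+.019,.029),(0,0,255)),((p[0],p[1],zb,.029),(255,0,0)),((p[0],p[1],zb+.094,.008),(255,255,0))]:
    q=((wp(circ(x,y,z,r))-(u0,v0)+.5)*f).astype(np.int32);cv2.polylines(im,[q],True,col,1)
cv2.imwrite(sys.argv[1],im)
E
python3 ov.py pics/ov1.png
```

```text
t: 14.5
tcp_pos: [0.5045, 0.2076, 0.1992]
tcp_rot: [0.707, 0.707, 0.0, 0.0]
ft_force: [1.2, -0.3, -5.1]
gripper_width: 0.0357
grasp_force: 60.7
[0.50453006 0.20759557 0.19921273]
```

View pics/ov1.png

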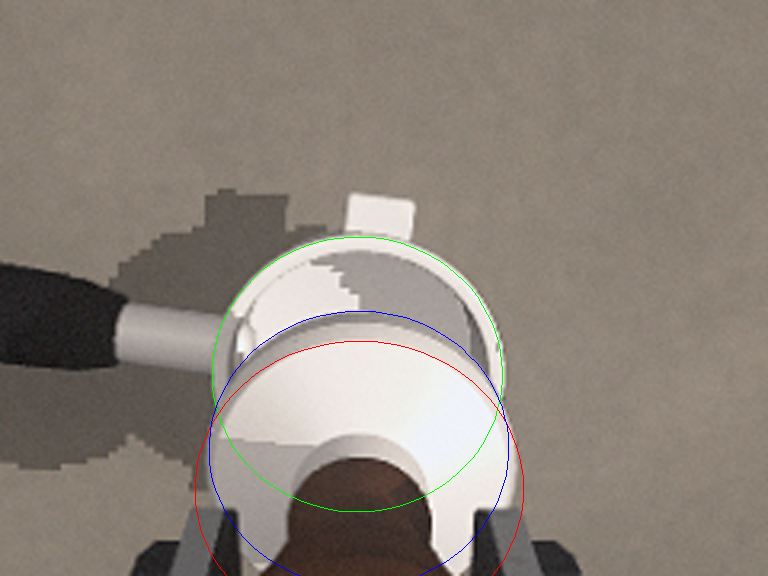

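The predicted rim circle matches the picture, and the tamper base is within about 2 mm of its prediction. Making the final descent.

```bash
python3 -m crank '.001 0 .005 0 0 0; 0 0 .01 0 0 0; 0 0 .01 0 0 0; 0 0 .005 0 0 0; 0 0 .003 0 0 0; 0 0 .001 0 0 0; 0 0 0 0 0 0; 0 0 0 0 0 0; 0 0 0 0 0 0; 0 0 0 0 0 0'; python3 ov.py pics/ov2.png
```

```text
t: 15.55
tcp_pos: [0.5044, 0.2086, 0.1651]
tcp_rot: [0.707, 0.707, 0.0, 0.0]
ft_force: [-0.7, 0.2, -5.6]
gripper_width: 0.0357
grasp_force: 60.7
[0.50436918 0.2085955  0.16507789]
```

View pics/ov2.png

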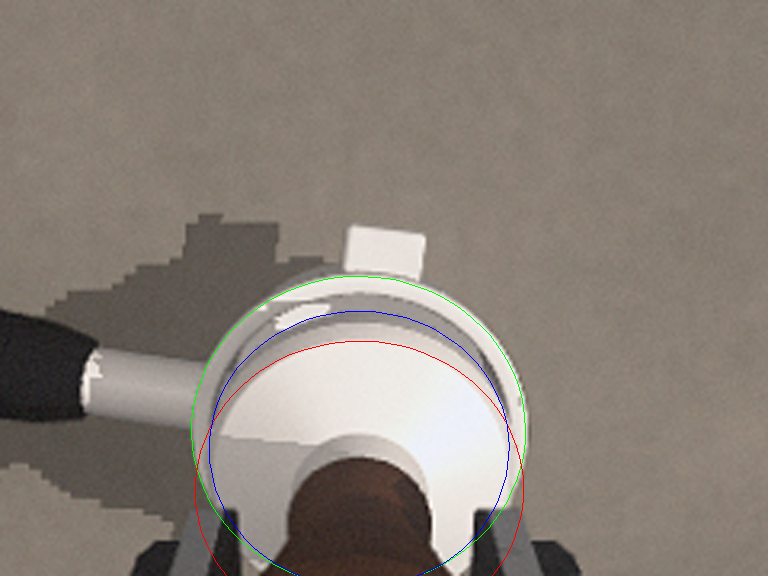

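The green rim circle still fits, the base sits centred within it to 1–2 mm, and there is no contact force. Handing in.

```bash
python3 -c "
from station import env
print(env.job_done())"
```

```text
the job is handed in; nothing more can be done
None
```

I shut the lid gently, carried the tamper over the caddy, and handed the job in with it held upright and still, centred to about 2 mm over the basket and about 11 mm above the rim; the judge's verdict was not shown.

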